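# Load the label dispenser with the orange roll

## Robot

A 6-joint arm with a two-finger parallel gripper is mounted at the origin on the work surface. World frame = base frame: x ahead of the robot, y to its left, z up, the work surface at z = 0. Lengths are in m, angles in degrees, forces in N, time in s.
With the tool pointing down it reaches from about 0.35 to 0.875 m from the base axis. Payload 4.2 kg.
Tool frame: the origin (TCP) lies between the finger pads; the fingertips stand 25 mm ahead of it and the grasp point (between the pads) lies 6 mm ahead of it (r.tips_ahead is the distance from the TCP to the fingertips, in m); z points along the fingers, y is the direction in which the jaws open and shut (so a half turn about z gives the same grasp; the last joint's range is limited). The gripper opens to 87 mm and grips with 3 to 60 N. Pads are 19 mm wide; open, the fingers measure 117 mm over their backs; the gripper's body (75 mm by 190 mm) begins 51 mm behind the grasp point.
Start: joints at [-51.417, 22.042, 0.453, 0, -68.411, -14.817], TCP at [0.252, -0.572, 0.219] pointing down, gripper open.
Joint ranges: [-179.83, 179.83], [-69.29, 118.12], [-61.27, 80.66], [-181.25, 117.63], [-171.15, -9.14], [-177.46, 177.46]. Speed limits (degrees/s): [159.86, 159.86, 180, 180, 180, 180].

## Interface

Orientations are given as a 3x3 rotation matrix whose columns are the frame's x, y, z axes.
In Python, from station import r, vision, finish_job gives the robot as it stands.
- The arm moves only by the shell command python3 -m jog 'ROWS'. ROWS is a JSON object of lists of equal length, an entry for each row: "rot": the turn, a rotation vector about the world's x, y, z in degrees, a list of three; "delta_pos": the shift along the world's x, y, z in mm, a list of three; "grip": the opening in per cent of the stroke, from 0 (shut) to 100 (fully open). A call has 1 to 10 rows; each row shifts and turns the commanded pose from where the row before left it; what a row does not reach is not made up. A row lasts 1/12 s, in which the tool goes at most 41.7 mm and 7.16 degrees, less where a joint would pass 70% of its speed; a pose out of reach is approached as far as the arm can. A call with a gripper value outside its range is refused whole. The fingers move at their own pace and stop on an object; the grip force is fixed at half the most. Time passes only in rows, so rows that do not move let the fingers close. It gives the time, the measured TCP pose, the force and the opening at its end, in the units of the state.
- r.sense(): the state, without advancing time (a new reading comes with each control period).
- vision.capture(name): name is "scene" or "top"; returns a dict with "frame" (384x512x3 uint8, red, green, blue), "K" (3x3 intrinsics, pixels), "xyz" and "orientation" of the camera in the world. Camera axes: x right, y up, looking along -z (the intrinsics and any distortion apply to the point x, -y, -z); pixel columns grow to the right and rows downward; lengths in m; the calibration is good to about 2 mm. A picture is of the moment at which its call begins. There is no depth.
- finish_job(): hands the job in, once; it reports no verdict.
The state is a dict: "time_s": time; "joints": joint angles; "joint_velocities": joint speeds; "effort": joint torques, N m; "tcp_pos": TCP position; "ee_rot": TCP orientation; "wrist_force": force on the tool from outside, world axes, zero at the start; "moment": the same for the moment, N m; "gripper_width": opening from 0.0 (shut) to 1.0 (fully open).
Only numpy, scipy, OpenCV 4.12 (cv2) and the standard library are available. Lean on these libraries where they do the work, as an engineer would, in place of code of your own. Each camera call takes 0.05 s, during which the arm holds its last target. There are 200 camera calls.

## Task

Load the label dispenser with the orange label roll: draw it up off its spindle without dragging or tipping the roll stand, set it down upright on the dispenser's open loading deck in front of the hood (do not drop it), then slide it along the deck under the clear blue hood until it is fully home against the stop at the back. Let go of it, leave the blue roll on its spindle, and leave everything else on the bench where it is.

Things in the scene. Friction and masses are not known exactly. Their poses are not given: they have to be found in the camera images.
- roll_orange: Orange wound roll of labels with a hollow core, standing on its flat end on one of the stand's two spindles: 60 mm outside diameter, 26 mm bore right through, 46 mm high, about 0.15 kg. Origin at the centre of its underside, z up along its axis; its turn about z does not matter.
- roll_blue: Blue roll of the same size and origin, on the other spindle; it stays there.
- stand: Loose grey roll stand, about 1.4 kg: base plate 210 (x) by 90 (y) by 14 mm with two upright steel spindles at x = -57.5 and +57.5 mm, y = 0, 20 mm in diameter with tapered tips, tops 80 mm above the underside. Rolls rest on the plate (z = 14 mm); a spindle stands 20 mm proud of its roll. Origin at the centre of the underside, z up.
- dispenser: Fixed white label dispenser, 250 x 124 mm, its open end facing its own -x (about towards the robot). Origin on the bench, z up. Floor plate 8 mm thick from x = -90 to +160 mm: open deck (see deck) to x = +30, blue hood (see home) from +30 to +86, then a white motor housing (+86 to +160, top 70 mm above the bench) whose front face is the stop.
- deck (a point): Middle of the open loading deck, on its floor (x = -35 mm, y = 0, z = 8 mm in the dispenser's frame, same axes). Two steel guide rods, tops 10 mm above the floor, run along the deck: 102 mm apart inside at its front end, narrowing to 72 mm at the hood.
- home (a point): Centre of the roll's underside when home against the stop (x = +56 mm, y = 0, z = 8 mm in the dispenser's frame, same axes). The clear blue hood over it is 72 mm wide and 51 mm high inside, its roof top 65 mm above the bench; the home roll sticks 4 mm out of its front edge.
- tube_rack: Bystander: loose orange tube rack, 130 x 70 x 38 mm, lying in the middle between stand and dispenser. Origin at the centre of its underside.
- media_bottle: Bystander: clear bottle with blue cap, 86 mm diameter, 180 mm high, at the far side. Origin at the centre of its underside.
- tip_box: Bystander: purple box with clear lid, 120 x 85 x 65 mm, to the right. Origin at the centre of its underside.
- pipette: Bystander: blue and white pipette lying along its x, about 290 mm long, 25 mm high, to the left. Origin under its middle.
- beaker: Bystander: clear beaker, 76 mm diameter, 95 mm high, to the left. Origin at the centre of its underside.
- reagent_bottle: Bystander: amber bottle with black cap, 60 mm diameter, 130 mm high, to the right. Origin at the centre of its underside.

How it is judged:
By the outcome, as a careful person would: the job done as asked, in the order asked, and still so for the second after the job is handed in, with the robot touching nothing.
It also fails if it takes over 54 s, if anything falls off the work surface, if the arm or the gripper's body presses on something with over 40 N, if the wrist force passes 120 N, or if a joint passes its speed limit or range.

## Working session

There is one attempt and no reset: what is moved stays moved. The work goes in short steps, Python scripts to look and compute and a shell command to move; the robot and the scene stay as the last step left them, time stands still between calls to the robot, and variables do not carry over. Pictures are saved under pics/ and viewed, about 8 in all and at most 12, crops included, and the job is handed in when it is done.

```bash
mkdir -p pics; cat > h.py <<'E'
from station import r, vision, finish_job
import numpy as np, cv2
def cap(name,fn=None):
    c=vision.capture(name); np.savez(f'pics/{name}.npz',**{k:np.array(v) for k,v in c.items() if k in('frame','K','xyz','orientation')})
    if fn: cv2.imwrite(fn,cv2.cvtColor(c['frame'],cv2.COLOR_RGB2BGR))
    return c
def ray(c,u,v):
    K=np.array(c['K']);d=np.array([(u-K[0,2])/K[0,0],-(v-K[1,2])/K[1,1],-1.])
    return np.array(c['xyz']),np.array(c['orientation'])@d
def at_z(c,u,v,z):
    o,d=ray(c,u,v);return o+d*(z-o[2])/d[2]
def proj(c,p):
    q=np.array(c['orientation']).T@(np.array(p)-np.array(c['xyz']));K=np.array(c['K'])
    return K[0,0]*q[0]/-q[2]+K[0,2],K[1,1]*-q[1]/-q[2]+K[1,2]
def crop(c,u0,v0,u1,v1,s,fn):
    cv2.imwrite(fn,cv2.resize(cv2.cvtColor(c['frame'][v0:v1,u0:u1],cv2.COLOR_RGB2BGR),None,fx=s,fy=s,interpolation=cv2.INTER_CUBIC))
E
python3 - <<'E'
from h import *
a=cap('top');b=cap('scene')
print({k:v for k,v in a.items() if k!='frame'}); print({k:v for k,v in b.items() if k!='frame'})
im=np.vstack([cv2.resize(a['frame'],(800,600))]);cv2.imwrite('pics/t.png',im[:,:,::-1]);cv2.imwrite('pics/s.png',cv2.resize(b['frame'],(800,600))[:,:,::-1])
print(r.sense())
E
```

```text
{'K': array([[480.73951872,   0.        , 266.27923162],
       [  0.        , 480.73951872, 205.29955479],
       [  0.        ,   0.        ,   1.        ]]), 'xyz': array([0.41027803, 0.00201291, 1.49409839]), 'orientation': array([[ 0.01968569,  0.99032656, -0.13735278],
       [-0.99973754,  0.02110788,  0.0089053 ],
       [ 0.01171838,  0.13714143,  0.99048216]])}
{'K': array([[395.87383158,   0.        , 256.19353729],
       [  0.        , 395.87383158, 188.32959937],
       [  0.        ,   0.        ,   1.        ]]), 'xyz': array([1.05990377, 0.75660458, 0.65352223]), 'orientation': array([[-0.84658919, -0.3196829 ,  0.42554622],
       [ 0.53214421, -0.49268436,  0.68853806],
       [-0.01045388,  0.80936084,  0.58721865]])}
{'time_s': 0.1, 'joints': array([-5.14163985e+01,  2.20858951e+01,  3.88657201e-01, -2.44822658e-02,
       -6.84110543e+01, -1.48175576e+01]), 'joint_velocities': array([ 0.10087793, -0.15270605,  0.14609561,  0.11323829,  0.01450714,
        0.03601775]), 'effort': array([-1.18624601e-03, -3.91690421e+01,  1.87934858e+01,  4.23176318e+00,
        1.34965187e-02, -7.14783027e-05]), 'tcp_pos': array([ 0.25168492, -0.571499  ,  0.21818317]), 'ee_rot': array([[-9.15262124e-01, -4.02857904e-01, -8.68139246e-04],
       [-4.02858827e-01,  9.15260503e-01,  1.72522032e-03],
       [ 9.95549233e-05,  1.92876637e-03, -9.99998135e-01]]), 'wrist_force': array([-0.24110591,  0.21536757,  0.12051355]), 'moment': array([-0.00596615,  0.00196624, -0.04158516]), 'gripper_width': 1.0004086671772243}
```

View pics/t.png

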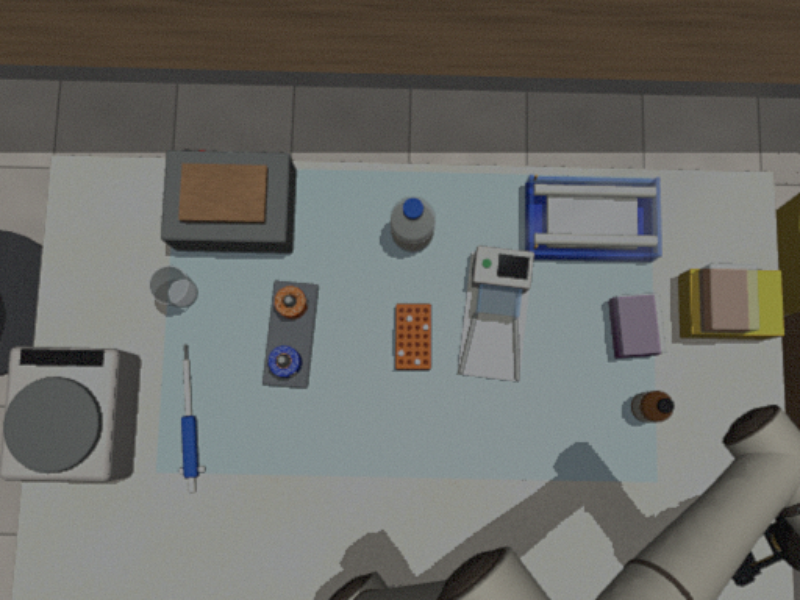

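View pics/s.png

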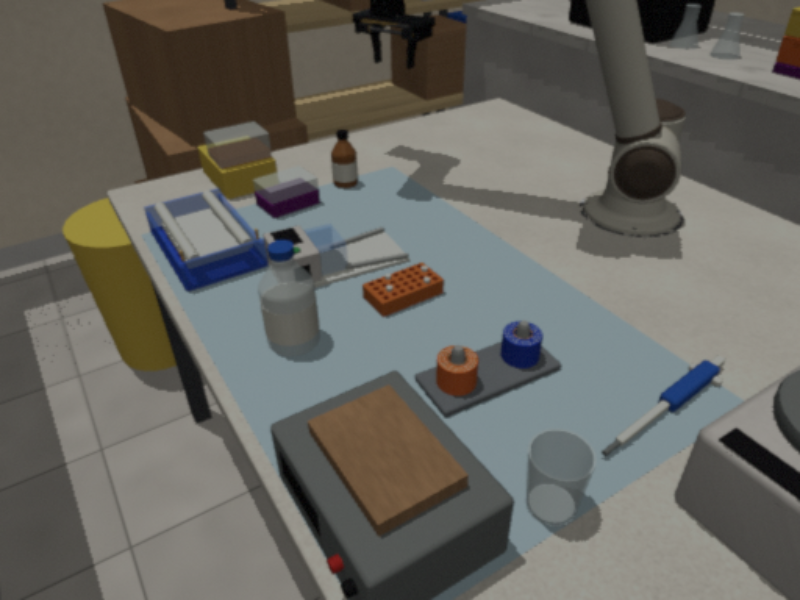

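The top view shows the orange roll at about (290,301) and the blue roll at (284,361). The rack is at (413,337). The dispenser's deck front edge is at about (489,379), its hood at (498,300) and its housing at (503,268). Next I'll enlarge these areas.

```bash
python3 - <<'E'
from h import *
c=dict(np.load('pics/top.npz'));f=c['frame']
a=cv2.resize(f[175:255,160:210],None,fx=7,fy=7,interpolation=cv2.INTER_CUBIC)
b=cv2.resize(f[150:250,285:345],None,fx=5.6,fy=5.6,interpolation=cv2.INTER_CUBIC)
im=np.hstack([a,b]);print(im.shape,a.shape);cv2.imwrite('pics/c1.png',im[:,:,::-1])
hsv=cv2.cvtColor(f,cv2.COLOR_RGB2HSV)
for n,lo,hi,(u0,v0,u1,v1) in [('or',(3,120,70),(18,255,255),(165,175,205,212)),('bl',(110,110,60),(130,255,255),(165,212,205,250))]:
    m=cv2.inRange(hsv,lo,hi)[v0:v1,u0:u1];p=cv2.findNonZero(m)
    (x,y),rad=cv2.minEnclosingCircle(p);M=p.reshape(-1,2).mean(0);print(n,len(p),x+u0,y+v0,rad,M+[u0,v0],at_z(c,x+u0,y+v0,.055),at_z(c,*(M+[u0,v0]),.055))
E
```

```text
(560, 686, 3) (560, 350, 3)
or 218 185.2272720336914 192.59090995788574 9.901472091674805 [185.27522936 192.49541284] [0.64344521 0.23517027 0.055     ] [0.64374108 0.23503792 0.055     ]
bl 193 181.482759475708 231.06896591186523 10.35067367553711 [181.36787565 230.97409326] [0.52656202 0.24136529 0.055     ] [0.52683936 0.24172096 0.055     ]
```

View pics/c1.png

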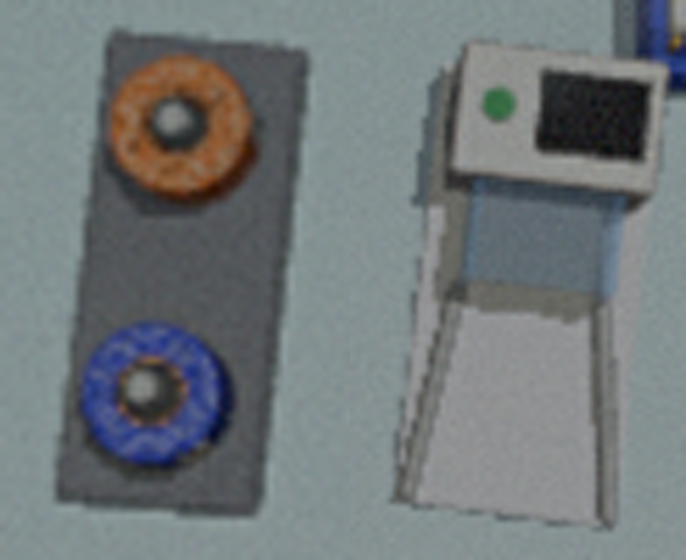

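```bash
python3 - <<'E'
from h import *
from scipy.optimize import least_squares
c=dict(np.load('pics/top.npz'))
L=lambda x,y:((x+.5)/7-.5+160,(y+.5)/7-.5+175)
R=lambda x,y:((x-350+.5)/5.6-.5+285,(y+.5)/5.6-.5+150)
st=[(L(110,33),(.105,.045,.014)),(L(308,50),(.105,-.045,.014)),(L(262,513),(-.105,-.045,.014)),(L(58,500),(-.105,.045,.014)),(L(177,117),(.0575,0,.08)),(L(145,385),(-.0575,0,.08)),(L(181,125),(.0575,0,.06)),(L(155,391),(-.0575,0,.06))]
def T(p,q):
    cs,sn=np.cos(p[2]),np.sin(p[2]);return np.array([p[0]+cs*q[0]-sn*q[1],p[1]+sn*q[0]+cs*q[1],q[2]])
def fit(pts,p0):
    f=lambda p:np.concatenate([np.subtract(proj(c,T(p,q(p) if callable(q) else q)),uv) for uv,q in pts])
    s=least_squares(f,p0,loss='soft_l1');return s.x,f(s.x).reshape(-1,2).round(1)
p,e=fit(st,[.58,.24,0]);print('stand',p,np.degrees(p[2]),e.tolist());print('orange',T(p,(.0575,0,.014)),'blue',T(p,(-.0575,0,.014)))
di=[(R(467,42),lambda p:(.16,p[3],.07)),(R(668,66),lambda p:(.16,-p[3],.07)),(R(656,188),lambda p:(.086,-p[3],.07)),(R(452,170),lambda p:(.086,p[3],.07)),(R(395,502),(-.09,.062,.008)),(R(613,525),(-.09,-.062,.008)),(R(463,287),lambda p:(.03,p[4],.065)),(R(610,300),lambda p:(.03,-p[4],.065))]
p,e=fit(di,[.65,-.1,0,.055,.04]);print('disp',p,np.degrees(p[2]),e.tolist());print('deck',T(p,(-.035,0,.008)),'home',T(p,(.056,0,.008)))
np.save('disp.npy',p)
for n,uv,z in [('rack',[(397/1.5625,303/1.5625),(431/1.5625,303/1.5625),(395/1.5625,368/1.5625),(431/1.5625,370/1.5625)],.038),('bottle',[(413/1.5625,208/1.5625)],.18)]:
    print(n,[at_z(c,*w,z).round(3) for w in uv])
E
```

```text
stand [ 0.58545853  0.23675389 -0.06104337] -3.4975272659653567 [[-0.2, -0.5], [0.2, -0.6], [0.1, 0.5], [-0.1, -0.1], [-0.3, 0.1], [0.2, 0.3], [0.2, 0.1], [-0.1, 0.0]]
orange [0.64285143 0.23324608 0.014     ] blue [0.52806563 0.24026171 0.014     ]
disp [ 0.59483466 -0.16441856 -0.10400044  0.05500265  0.03966199] -5.958786103363231 [[-0.2, -0.5], [-0.1, -0.4], [-0.4, 1.7], [-0.3, 0.4], [-0.5, 0.1], [0.4, 1.0], [0.6, -1.4], [0.5, -0.5]]
deck [ 0.56002377 -0.16078511  0.008     ] home [ 0.65053208 -0.1702321   0.008     ]
rack [array([0.647, 0.027, 0.038]), array([ 0.648, -0.04 ,  0.038]), array([0.519, 0.028, 0.038]), array([ 0.516, -0.042,  0.038])]
bottle [array([ 0.798, -0.   ,  0.18 ])]
```

The fits agree to within about 1 px. Plan:
- **Jaws:** along the dispenser's y axis, so yaw by -29.7°.
- **Grip height:** tips 14 mm above the roll's underside, so they clear the guide rods on the deck.

First I'll move over the stand.

```bash
python3 -m jog '{"delta_pos":[[18,37,0],[18,37,0],[18,37,0],[18,37,0],[18,37,0],[18,37,0],[18,37,0],[18,37,0],[18,37,0],[18,37,0]],"rot":[[0,0,-3],[0,0,-3],[0,0,-3],[0,0,-3],[0,0,-3],[0,0,-3],[0,0,-3],[0,0,-3],[0,0,-3],[0,0,-2.7]],"grip":[100,100,100,100,100,100,100,100,100,100]}'
python3 -m jog '{"delta_pos":[[18,37,0],[18,37,0],[18,37,0],[18,37,0],[18,37,0],[18,37,0],[18,37,0],[18,37,0],[18,37,0],[18,37,0]],"rot":[[0,0,0],[0,0,0],[0,0,0],[0,0,0],[0,0,0],[0,0,0],[0,0,0],[0,0,0],[0,0,0],[0,0,0]],"grip":[100,100,100,100,100,100,100,100,100,100]}'
python3 -m jog '{"delta_pos":[[16,33,0],[15,32,0],[0,0,-20],[0,0,-20],[0,0,-10],[0,0,0],[0,0,0]],"rot":[[0,0,0],[0,0,0],[0,0,0],[0,0,0],[0,0,0],[0,0,0],[0,0,0]],"grip":[100,100,100,100,100,100,100]}'
```

```text
time_s: 0.93
tcp_pos: [0.432, -0.2, 0.219]
ee_rot: [[-0.994, 0.106, -0.0], [0.106, 0.994, 0.0], [0.0, 0.0, -1.0]]
wrist_force: [1.0, -0.4, -0.4]
gripper_width: 0.996
time_s: 1.77
tcp_pos: [0.6121, 0.17, 0.2187]
ee_rot: [[-0.995, 0.103, -0.001], [0.103, 0.995, -0.0], [0.001, -0.0, -1.0]]
wrist_force: [0.9, -0.6, 0.4]
gripper_width: 0.997
time_s: 2.35
tcp_pos: [0.6428, 0.2325, 0.1688]
ee_rot: [[-0.995, 0.104, -0.001], [0.104, 0.995, -0.001], [0.001, -0.001, -1.0]]
wrist_force: [0.8, 1.5, 1.5]
gripper_width: 0.998
```

```bash
python3 -m jog '{"delta_pos":[[0,0,-30],[0,0,-30],[0,0,0],[0,0,0]],"rot":[[0,0,0],[0,0,0],[0,0,0],[0,0,0]],"grip":[100,100,100,100]}'
python3 - <<'E'
from h import *
c=cap('scene');crop(c,230,180,380,280,5,'pics/s2.png')
s=r.sense();p=s['tcp_pos'];print(p)
# where would spindle tip centre (orange est.) and TCP tips midpoint appear, crop px
f=lambda q:((np.array(proj(c,q))-[230,180])*5).round()
print(f([.64285,.23325,.08]),f([.64285,.23325,.06]),f([.528,.2403,.08]),f([p[0],p[1],.085]))
R=s['ee_rot']
for sg in(1,-1): print(f(p+R@[0,sg*.0435,.025]))
for k in range(0,360,45): print(f([.64285+.03*np.cos(k/57.3),.23325+.03*np.sin(k/57.3),.06]),end='')
E
```

```text
time_s: 2.68
tcp_pos: [0.6429, 0.2323, 0.1094]
ee_rot: [[-0.995, 0.103, -0.001], [0.103, 0.995, -0.001], [0.001, -0.001, -1.0]]
wrist_force: [-0.1, 0.5, 1.5]
gripper_width: 1.001
[0.64411137 0.2329914  0.11125782]
[313. 207.] [311. 241.] [522. 127.] [311. 199.]
[363. 256.]
[263. 142.]
[256. 265.][301. 286.][352. 279.][378. 250.][365. 217.][321. 198.][272. 204.][245. 231.]
```

View pics/s2.png

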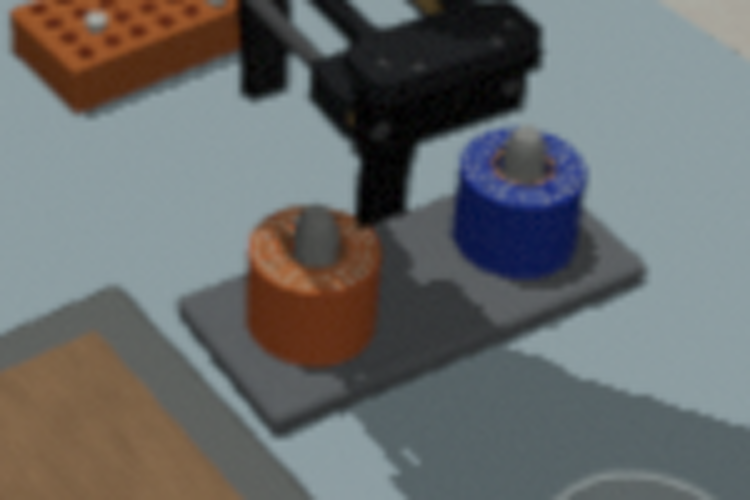

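The spindle tip is at about (317,208) against a predicted (313,207), and the roll top also agrees to within about 2 mm. The fingertips, at (262,95) and (380,222), are about 40 px higher than predicted, so I'll check that before descending.

```bash
python3 - <<'E'
from h import *
print(r.tips_ahead)
c=cap('top');crop(c,140,150,260,250,6,'pics/t2.png')
s=r.sense();p=s['tcp_pos'];R=s['ee_rot'];print(p)
f=lambda q:((np.array(proj(c,q))-[140,150])*6).round()
print(f(p))
for sg in(1,-1):
  for x in (-.0095,.0095): print(f(p+R@[x,sg*.0435,.025]),f(p+R@[x,sg*.0585,.025]))
s_=dict(np.load('pics/scene.npz'));g=lambda q:((np.array(proj(s_,q))-[230,180])*5).round()
for sg in(1,-1):
  for x in (-.0095,.0095): print(g(p+R@[x,sg*.0435,.025]),g(p+R@[x,sg*.0585,.025]),g(p+R@[x,sg*.0585,0]))
E
```

```text
0.025
[0.64458997 0.23341037 0.11214436]
[257. 234.]
[180. 213.] [150. 209.]
[175. 250.] [144. 247.]
[355. 234.] [385. 238.]
[350. 272.] [380. 276.]
[344. 263.] [363. 284.] [366. 239.]
[382. 249.] [401. 270.] [406. 225.]
[244. 147.] [228. 129.] [229.  85.]
[280. 135.] [264. 117.] [266.  74.]
```

View pics/t2.png

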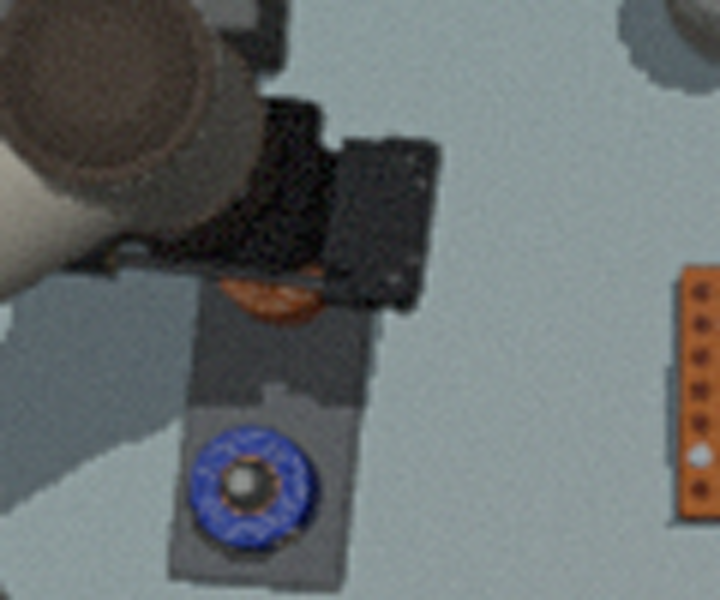

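The top view shows the gripper body centred over the roll in x and y, so only the fingertip height is in doubt. I'll lower it and look again.

```bash
python3 -m jog '{"delta_pos":[[0,0,-20],[0,0,-20],[0,0,-11],[0,0,0],[0,0,0]],"rot":[[0,0,0],[0,0,0],[0,0,0],[0,0,0],[0,0,0]],"grip":[100,100,100,100,100]}'
python3 - <<'E'
from h import *
c=cap('scene');crop(c,250,180,360,270,7,'pics/s3.png')
s=r.sense();p=s['tcp_pos'];R=s['ee_rot'];print(p,s['wrist_force'])
g=lambda q:((np.array(proj(c,q))-[250,180])*7).round()
for sg in(1,-1):
  for x in (-.0095,.0095): print(g(p+R@[x,sg*.0435,.025]),g(p+R@[x,sg*.0585,.025]),g(p+R@[x,sg*.0585,0]))
E
```

```text
time_s: 3.2
tcp_pos: [0.6437, 0.2332, 0.0593]
ee_rot: [[-0.995, 0.103, 0.002], [0.103, 0.995, 0.0], [-0.001, 0.0, -1.0]]
wrist_force: [-0.3, -0.3, 0.6]
gripper_width: 1.0
[0.64408184 0.23351322 0.06000341] [0.69020005 0.33193091 0.34672062]
[334. 491.] [359. 522.] [364. 464.]
[386. 472.] [412. 502.] [417. 444.]
[200. 326.] [178. 300.] [180. 243.]
[249. 309.] [227. 284.] [229. 227.]
```

View pics/s3.png

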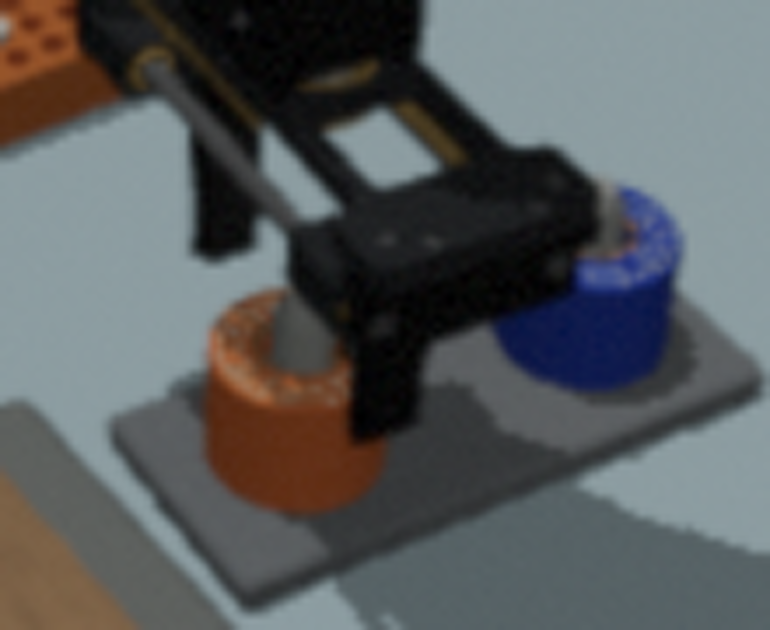

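The finger ends at about (382,435), near TCP height. The gripper body is where the data say, so the fingers look about 25 mm shorter than stated. The tool is centred on the roll and nothing is touching. A TCP z of about 0.043 works with either finger length, so I'll descend slowly to that.

```bash
python3 -m jog '{"delta_pos":[[0,0,-6],[0,0,-6],[0,0,-5],[0,0,0],[0,0,0]],"rot":[[0,0,0],[0,0,0],[0,0,0],[0,0,0],[0,0,0]],"grip":[100,100,100,100,100]}'
python3 -m jog '{"delta_pos":[[0,0,0],[0,0,0],[0,0,0],[0,0,0],[0,0,0],[0,0,0],[0,0,0],[0,0,0],[0,0,0],[0,0,0]],"rot":[[0,0,0],[0,0,0],[0,0,0],[0,0,0],[0,0,0],[0,0,0],[0,0,0],[0,0,0],[0,0,0],[0,0,0]],"grip":[85,75,70,66,60,60,60,60,60,60]}'
python3 - <<'E'
from h import *
c=cap('scene');crop(c,250,180,360,270,7,'pics/s4.png');print(r.sense()['wrist_force'],r.sense()['moment'])
E
```

```text
time_s: 3.67
tcp_pos: [0.6426, 0.2328, 0.0406]
ee_rot: [[-0.995, 0.103, -0.001], [0.103, 0.995, -0.001], [0.001, -0.001, -1.0]]
wrist_force: [0.6, -0.4, 0.5]
gripper_width: 1.0
time_s: 4.5
tcp_pos: [0.6431, 0.2332, 0.0413]
ee_rot: [[-0.995, 0.103, 0.001], [0.103, 0.995, 0.0], [-0.001, 0.0, -1.0]]
wrist_force: [0.3, 1.6, 1.3]
gripper_width: 0.682
[1.52935892 0.95515546 0.27533585] [ 0.24960585 -0.07732423  0.0030466 ]
```

View pics/s4.png

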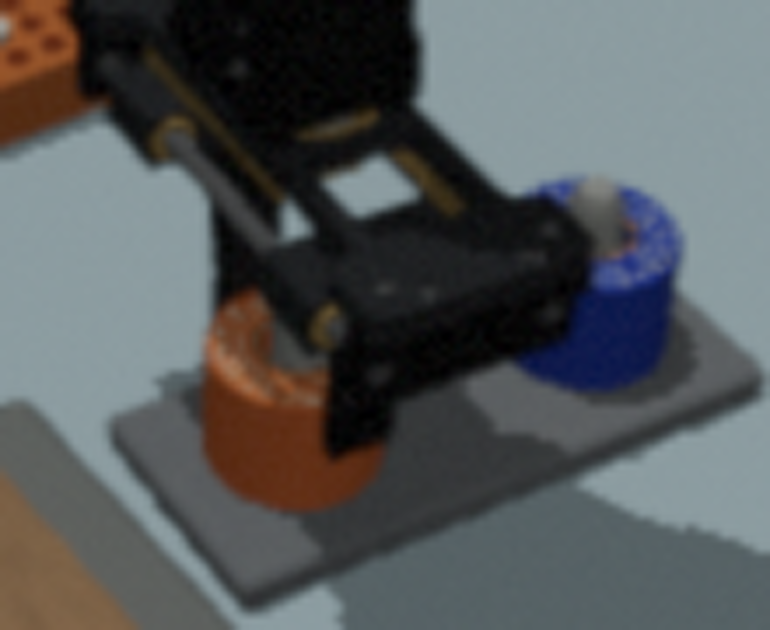

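The jaws have closed on the roll at 59 mm, the stand hasn't moved, and the fingertips overlap the roll's upper half. Now I'll lift straight up.

```bash
python3 -m jog '{"delta_pos":[[0,0,3],[0,0,4],[0,0,6],[0,0,6],[0,0,6],[0,0,0]],"rot":[[0,0,0],[0,0,0],[0,0,0],[0,0,0],[0,0,0],[0,0,0]],"grip":[60,60,60,60,60,60]}'
python3 -m jog '{"delta_pos":[[0,0,12],[0,0,12],[0,0,12],[0,0,12],[0,0,12],[0,0,15],[0,0,15],[0,0,5],[0,0,0],[0,0,0]],"rot":[[0,0,0],[0,0,0],[0,0,0],[0,0,0],[0,0,0],[0,0,0],[0,0,0],[0,0,0],[0,0,0],[0,0,0]],"grip":[60,60,60,60,60,60,60,60,60,60]}'
python3 - <<'E'
from h import *
c=cap('scene');crop(c,220,110,380,270,4,'pics/s5.png')
s=r.sense();p=s['tcp_pos'];R=s['ee_rot'];print(p,s['wrist_force'])
g=lambda q:((np.array(proj(c,q))-[220,110])*4).round()
print('roll bottom/top if offset .0275:',g(p-[0,0,.0275]),g(p+[0,0,.0185]),'stand corners',[g(q) for q in([.6875,.2753,.014],[.478,.288,.014])])
E
```

```text
time_s: 5.05
tcp_pos: [0.6439, 0.2334, 0.0682]
ee_rot: [[-0.995, 0.103, 0.003], [0.103, 0.995, 0.001], [-0.003, 0.002, -1.0]]
wrist_force: [1.0, 0.6, -1.3]
gripper_width: 0.685
time_s: 5.88
tcp_pos: [0.6426, 0.233, 0.1612]
ee_rot: [[-0.995, 0.104, -0.0], [0.104, 0.995, 0.001], [0.0, 0.001, -1.0]]
wrist_force: [-0.4, -0.0, -1.9]
gripper_width: 0.688
[0.64226054 0.23287455 0.16038604] [-0.95089522 -0.90109323 -1.80509993]
roll bottom/top if offset .0275: [295. 369.] [299. 299.] stand corners [array([265., 609.]), array([563., 482.])]
```

View pics/s5.png

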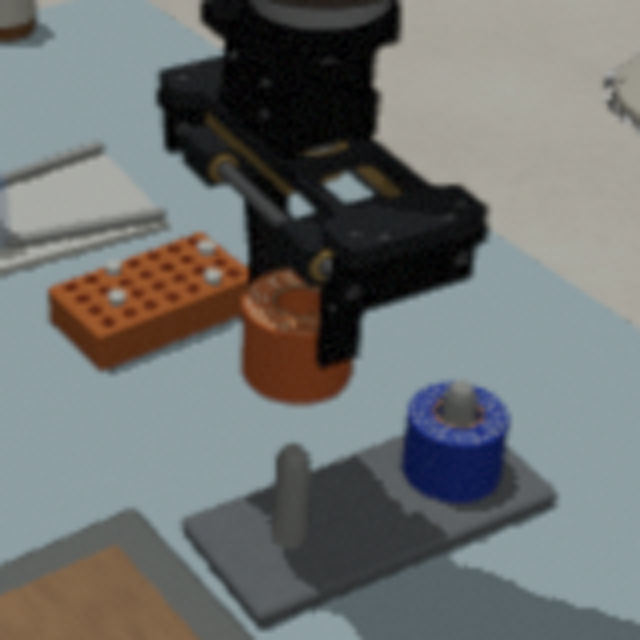

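The roll came up level and the stand is still in place: the bare spindle is at (292,500) and the blue roll is untouched. Next I'll carry it to the deck, turning 90° so the jaws run along the deck clear of the rods.

```bash
python3 -m jog '{"delta_pos":[[-5,-20,0],[-9,-39,0],[-9,-39,0],[-9,-39,0],[-9,-39,0],[-9,-39,0],[-9,-39,0],[-9,-39,0],[-9,-39,0],[-9,-39,0]],"rot":[[0,0,5],[0,0,7],[0,0,7],[0,0,7],[0,0,7],[0,0,7],[0,0,7],[0,0,7],[0,0,7],[0,0,7]],"grip":[60,60,60,60,60,60,60,60,60,60]}'
python3 -m jog '{"delta_pos":[[-2,-22,0],[0,0,-20],[0,0,-20],[0,0,0],[0,0,0]],"rot":[[0,0,7],[0,0,7],[0,0,4],[0,0,4],[0,0,0]],"grip":[60,60,60,60,60]}'
python3 -c "
from h import *
s=r.sense();print(s['joints'],s['tcp_pos'],s['wrist_force'])"
```

```text
time_s: 6.77
tcp_pos: [0.5565, -0.1357, 0.1602]
ee_rot: [[-0.474, -0.88, -0.002], [-0.88, 0.474, 0.0], [0.001, 0.002, -1.0]]
wrist_force: [1.5, 0.3, -2.3]
gripper_width: 0.686
time_s: 7.18
tcp_pos: [0.5542, -0.1564, 0.1186]
ee_rot: [[-0.115, -0.993, -0.005], [-0.993, 0.115, 0.0], [0.0, 0.005, -1.0]]
wrist_force: [0.4, -0.2, -1.9]
gripper_width: 0.686
[ 3.47131141e-01  2.26641721e+01 -1.42510085e+01 -2.03468300e-02
 -5.33961498e+01 -6.96354309e+00] [ 0.55415197 -0.15635717  0.11862859] [ 0.37644725 -0.23206299 -1.93218081]
```

```bash
python3 -m jog '{"delta_pos":[[0,0,-20],[0,0,-20],[0,0,-20],[0,0,-12],[0,0,-5],[0,-1,0],[0,-1,0]],"rot":[[0,0,0],[0,0,0],[0,0,0],[0,0,0],[0,0,0],[0,0,0],[0,0,0]],"grip":[60,60,60,60,60,60,60]}'
python3 - <<'E'
from h import *
c=cap('scene');crop(c,165,95,285,195,6,'pics/s6.png')
s=r.sense();p=s['tcp_pos'];print(p,s['wrist_force'])
g=lambda q:((np.array(proj(c,q))-[165,95])*6).round()
print('bottom',g(p-[0,0,.027]),'under',g([p[0],p[1],.008]),'deck',g([.560,-.161,.008]))
E
```

```text
time_s: 7.77
tcp_pos: [0.5566, -0.1581, 0.0447]
ee_rot: [[-0.116, -0.993, 0.001], [-0.993, 0.116, -0.0], [0.0, -0.001, -1.0]]
wrist_force: [0.9, 0.1, -1.4]
gripper_width: 0.688
[ 0.55694066 -0.15830988  0.04518694] [ 0.61751185 -0.18346062 -1.61901342]
bottom [441. 370.] under [442. 387.] deck [434. 386.]
```

View pics/s6.png

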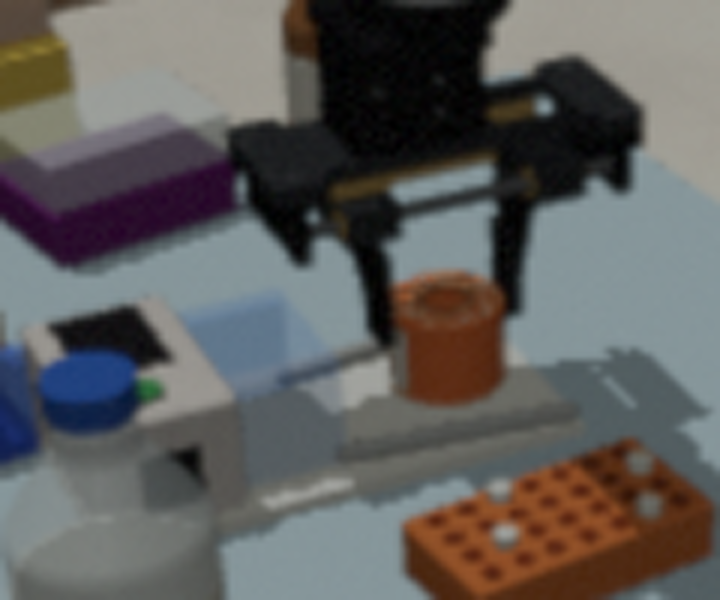

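The roll hangs level over the deck between the rods, with its bottom at about (441,385). Pale pads reach down to about (400,395), so the fingers do have their stated length. Now I'll set it down in small steps, watching the force.

```bash
python3 -m jog '{"delta_pos":[[0,0,-3],[0,0,-2],[0,0,-1],[0,0,0],[0,0,0]],"rot":[[0,0,0],[0,0,0],[0,0,0],[0,0,0],[0,0,0]],"grip":[60,60,60,60,60]}'
python3 -m jog '{"delta_pos":[[0,0,-1],[0,0,-1],[0,0,0]],"rot":[[0,0,0],[0,0,0],[0,0,0]],"grip":[60,60,60]}'
```

```text
time_s: 8.23
tcp_pos: [0.556, -0.1581, 0.0383]
ee_rot: [[-0.116, -0.993, 0.0], [-0.993, 0.116, -0.0], [0.0, -0.0, -1.0]]
wrist_force: [0.3, -1.0, -1.7]
gripper_width: 0.685
time_s: 8.48
tcp_pos: [0.5558, -0.158, 0.036]
ee_rot: [[-0.116, -0.993, -0.0], [-0.993, 0.116, 0.0], [-0.0, 0.0, -1.0]]
wrist_force: [0.2, 0.1, -1.6]
gripper_width: 0.685
```

```bash
python3 -m jog '{"delta_pos":[[0,0,-1],[0,0,0]],"rot":[[0,0,0],[0,0,0]],"grip":[60,60]}'
python3 -m jog '{"delta_pos":[[0,0,-0.5],[0,0,0]],"rot":[[0,0,0],[0,0,0]],"grip":[60,60]}'
```

```text
time_s: 8.65
tcp_pos: [0.556, -0.1581, 0.0353]
ee_rot: [[-0.116, -0.993, 0.0], [-0.993, 0.116, -0.0], [0.0, -0.0, -1.0]]
wrist_force: [0.6, 0.3, -0.5]
gripper_width: 0.69
time_s: 8.82
tcp_pos: [0.5561, -0.1581, 0.0353]
ee_rot: [[-0.115, -0.993, 0.0], [-0.993, 0.115, -0.0], [0.0, -0.0, -1.0]]
wrist_force: [-1.6, 0.4, 3.2]
gripper_width: 0.687
```

Contact shows at +3.2 N, so I'll open partly and raise straight up.

```bash
python3 -m jog '{"delta_pos":[[0,0,0],[0,0,0],[0,0,0],[0,0,0],[0,0,0],[0,0,0]],"rot":[[0,0,0],[0,0,0],[0,0,0],[0,0,0],[0,0,0],[0,0,0]],"grip":[75,80,85,85,85,85]}'
python3 -m jog '{"delta_pos":[[0,0,5],[0,0,10],[0,0,20],[0,0,25],[0,0,25],[-10,0,5],[-30,3,0],[-30,3,0],[-20,3,0],[0,0,0]],"rot":[[0,0,0],[0,0,0],[0,0,0],[0,0,0],[0,0,0],[0,0,0],[0,0,-7],[0,0,-7],[0,0,-7],[0,0,-7]],"grip":[85,85,85,85,85,85,85,85,85,85]}'
python3 -m jog '{"delta_pos":[[0,0,0],[0,0,0],[0,0,0],[0,0,0],[0,0,0],[0,0,0],[0,0,0],[0,0,0],[0,0,0],[0,0,0]],"rot":[[0,0,-7],[0,0,-7],[0,0,-7],[0,0,-7],[0,0,-7],[0,0,-7],[0,0,-7],[0,0,-7],[0,0,-6],[0,0,0]],"grip":[60,50,40,30,20,18,18,18,18,18]}'
python3 - <<'E'
from h import *
s=r.sense();p=s['tcp_pos'];print(p)
c=cap('top');crop(c,270,140,370,240,6,'pics/t3.png')
b=cap('scene');crop(b,165,95,285,195,6,'pics/s7.png')
f=c['frame'];h=cv2.inRange(cv2.cvtColor(f,cv2.COLOR_RGB2HSV),(3,120,70),(18,255,255))[150:250,285:345];q=cv2.findNonZero(h)
if q is not None:
  (x,y),rad=cv2.minEnclosingCircle(q);print(len(q),rad,at_z(c,x+285,y+150,.050))
d=np.load('disp.npy');cs,sn=np.cos(d[2]),np.sin(d[2]);I=lambda w:(np.array([[cs,sn],[-sn,cs]])@(np.array(w)[:2]-d[:2])*1000).round(1)
print('tcp in disp',I(p),'roll(set)',I([.556,-.158]))
E
```

```text
time_s: 9.32
tcp_pos: [0.556, -0.1581, 0.0345]
ee_rot: [[-0.116, -0.993, -0.0], [-0.993, 0.116, -0.0], [0.0, 0.0, -1.0]]
wrist_force: [0.5, -0.3, -0.1]
gripper_width: 0.847
time_s: 10.15
tcp_pos: [0.4611, -0.1486, 0.1251]
ee_rot: [[-0.574, -0.819, -0.002], [-0.819, 0.574, 0.001], [0.0, 0.003, -1.0]]
wrist_force: [0.5, 0.7, 0.2]
gripper_width: 0.849
time_s: 10.98
tcp_pos: [0.4658, -0.1491, 0.1253]
ee_rot: [[-0.993, 0.117, 0.001], [0.117, 0.993, 0.0], [-0.001, 0.0, -1.0]]
wrist_force: [-0.3, 0.1, 0.1]
gripper_width: 0.213
[ 0.46578109 -0.14905627  0.12525615]
162 9.818633079528809 [ 0.5548415  -0.15377529  0.05      ]
tcp in disp [-130.     1.9] roll(set) [-39.3   2.4]
```

View pics/s7.png

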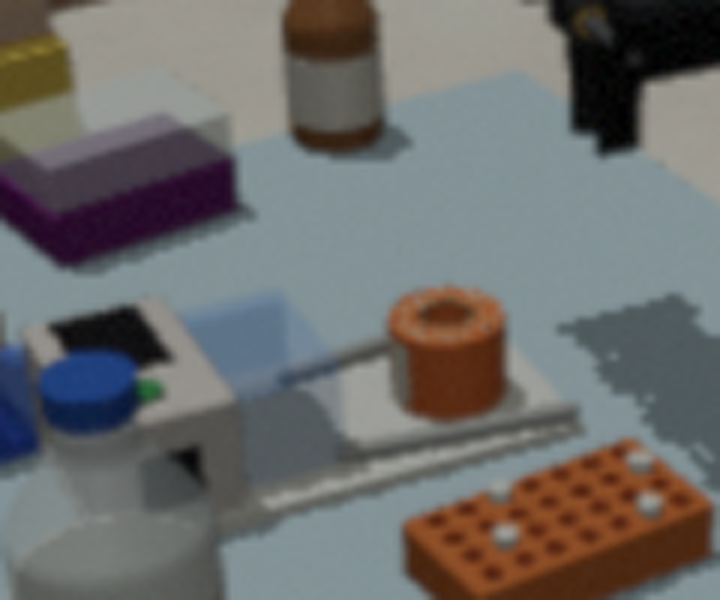

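The roll stands upright and free on the deck at about (445,350), between the rods; the pale strip turns out to be on the roll itself. I'll lower the nearly closed fingers (16 mm gap, as a cradle) behind it and advance along the deck axis (0.995, -0.104).

```bash
python3 -m jog '{"delta_pos":[[0,-1,-25],[0,0,-25],[0,0,-20],[0,0,-12],[0,0,-6],[0,0,0],[15,-1.6,0],[15,-1.6,0],[10,-1,0],[0,0,0]],"rot":[[0,0,0],[0,0,0],[0,0,0],[0,0,0],[0,0,0],[0,0,0],[0,0,0],[0,0,0],[0,0,0],[0,0,0]],"grip":[18,18,18,18,18,18,18,18,18,18]}'
python3 -m jog '{"delta_pos":[[5,-0.5,0],[5,-0.5,0],[5,-0.5,0],[5,-0.5,0],[5,-0.5,0],[5,-0.5,0],[5,-0.5,0],[5,-0.5,0],[0,0,0]],"rot":[[0,0,0],[0,0,0],[0,0,0],[0,0,0],[0,0,0],[0,0,0],[0,0,0],[0,0,0],[0,0,0]],"grip":[18,18,18,18,18,18,18,18,18]}'
python3 - <<'E'
from h import *
b=cap('scene');crop(b,165,95,285,195,6,'pics/s8.png')
p=r.sense()['tcp_pos'];d=np.load('disp.npy');cs,sn=np.cos(d[2]),np.sin(d[2]);print(p,np.array([[cs,sn],[-sn,cs]])@(p[:2]-d[:2]))
E
```

```text
time_s: 11.92
tcp_pos: [0.5089, -0.1544, 0.0378]
ee_rot: [[-0.993, 0.114, 0.004], [0.114, 0.993, -0.001], [-0.004, -0.0, -1.0]]
wrist_force: [-0.3, -0.3, 0.2]
gripper_width: 0.18
time_s: 12.67
tcp_pos: [0.5475, -0.1584, 0.0366]
ee_rot: [[-0.993, 0.115, 0.002], [0.115, 0.993, -0.0], [-0.002, -0.0, -1.0]]
wrist_force: [0.1, -0.6, -1.0]
gripper_width: 0.181
[ 0.54708846 -0.15832851  0.0366329 ] [-0.04812044  0.00110047]
```

View pics/s8.png

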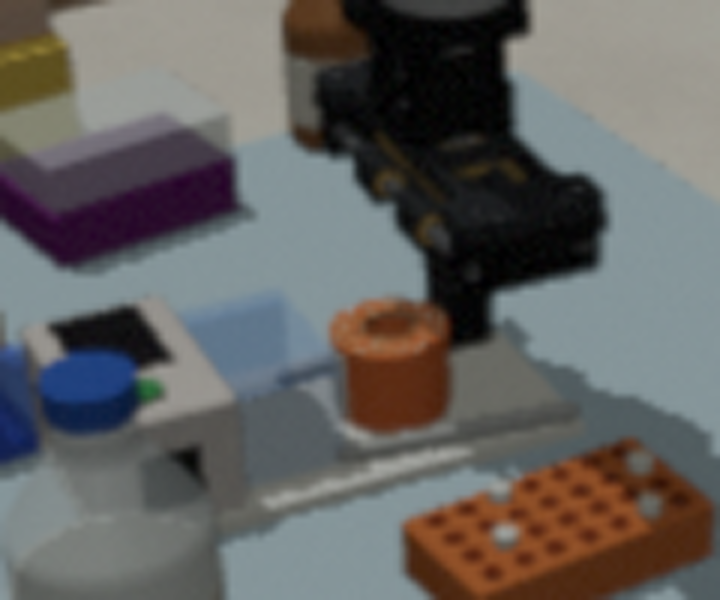

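The roll is sliding upright and centred, now at about (392,370). I'll continue the push and slow down near the stop.

```bash
python3 -m jog '{"delta_pos":[[5,-0.6,0],[5,-0.6,0],[5,-0.5,0],[5,-0.6,0],[5,-0.5,0],[5,-0.5,0],[5,-0.5,0],[5,-0.5,0],[5,-0.5,0],[0,0,0]],"rot":[[0,0,0],[0,0,0],[0,0,0],[0,0,0],[0,0,0],[0,0,0],[0,0,0],[0,0,0],[0,0,0],[0,0,0]],"grip":[18,18,18,18,18,18,18,18,18,18]}'
python3 -m jog '{"delta_pos":[[3,-0.3,0],[3,-0.3,0],[3,-0.3,0],[2,-0.2,0],[2,-0.2,0],[0,0,0]],"rot":[[0,0,0],[0,0,0],[0,0,0],[0,0,0],[0,0,0],[0,0,0]],"grip":[18,18,18,18,18,18]}'
python3 - <<'E'
from h import *
b=cap('scene')
p=r.sense()['tcp_pos'];d=np.load('disp.npy');cs,sn=np.cos(d[2]),np.sin(d[2]);print(p,np.array([[cs,sn],[-sn,cs]])@(p[:2]-d[:2]),r.sense()['wrist_force'])
E
```

```text
time_s: 13.55
tcp_pos: [0.5924, -0.1632, 0.0367]
ee_rot: [[-0.993, 0.115, 0.002], [0.115, 0.993, -0.0], [-0.002, -0.0, -1.0]]
wrist_force: [0.1, -0.2, -0.3]
gripper_width: 0.177
time_s: 14.05
tcp_pos: [0.6044, -0.1644, 0.0367]
ee_rot: [[-0.993, 0.116, 0.0], [0.116, 0.993, -0.0], [-0.001, -0.0, -1.0]]
wrist_force: [-0.5, 0.4, 0.1]
gripper_width: 0.182
[ 0.60443238 -0.16436307  0.03670856] [0.0095401  0.00105156] [-0.66209992 -0.00232247  0.73698502]
```

Next, small steps until the stop shows in the force.

```bash
python3 -m jog '{"delta_pos":[[1,-0.1,0],[1,-0.1,0],[1,-0.1,0],[1,-0.1,0],[0,0,0]],"rot":[[0,0,0],[0,0,0],[0,0,0],[0,0,0],[0,0,0]],"grip":[18,18,18,18,18]}'
python3 -m jog '{"delta_pos":[[1,-0.1,0],[1,-0.1,0],[0,0,0]],"rot":[[0,0,0],[0,0,0],[0,0,0]],"grip":[18,18,18]}'
```

```text
time_s: 14.52
tcp_pos: [0.6082, -0.1648, 0.0367]
ee_rot: [[-0.993, 0.116, 0.0], [0.116, 0.993, -0.0], [-0.0, -0.0, -1.0]]
wrist_force: [-0.6, -1.1, 1.3]
gripper_width: 0.179
time_s: 14.77
tcp_pos: [0.6102, -0.165, 0.0367]
ee_rot: [[-0.993, 0.116, 0.0], [0.116, 0.993, -0.0], [-0.0, -0.0, -1.0]]
wrist_force: [-1.3, -0.2, 0.7]
gripper_width: 0.174
```

```bash
python3 -m jog '{"delta_pos":[[1,-0.1,0],[0,0,0]],"rot":[[0,0,0],[0,0,0]],"grip":[18,18]}'
python3 -m jog '{"delta_pos":[[1,-0.1,0],[0,0,0]],"rot":[[0,0,0],[0,0,0]],"grip":[18,18]}'
python3 - <<'E'
from h import *
b=cap('scene');c=cap('top');im=np.hstack([cv2.resize(x,(400,400),interpolation=cv2.INTER_CUBIC) for x in (b['frame'][120:200,175:255],c['frame'][150:230,285:365])]);cv2.imwrite('pics/x.png',im[:,:,::-1])
d=np.load('disp.npy');cs,sn=np.cos(d[2]),np.sin(d[2]);W=lambda x,z:np.array([d[0]+cs*x,d[1]+sn*x,z])
p=r.sense()['tcp_pos'];print(p,np.array([[cs,sn],[-sn,cs]])@(p[:2]-d[:2]))
# rear edge of roll in scene: orange mask silhouette vs model for a range of x
f=b['frame'];m=cv2.inRange(cv2.cvtColor(f,cv2.COLOR_RGB2HSV),(3,100,50),(20,255,255));m[:, :195]=0;m[:,255:]=0;m[:140]=0;m[172:]=0
ys,xs=np.nonzero(m);print('obs',len(xs),xs.min() if len(xs) else 0,xs.max() if len(xs) else 0,ys.min() if len(xs) else 0,ys.max() if len(xs) else 0)
t=np.radians(np.arange(0,360,5))
for x in (.04,.046,.05,.053,.056):
    q=np.array([proj(b,W(x,z)+[.03*np.cos(a),.03*np.sin(a),0]) for z in(.008,.054) for a in t]);print(x,q.min(0),q.max(0))
E
```

```text
time_s: 14.93
tcp_pos: [0.6111, -0.1651, 0.0367]
ee_rot: [[-0.993, 0.116, 0.0], [0.116, 0.993, -0.0], [-0.0, -0.0, -1.0]]
wrist_force: [-1.0, 0.3, 0.9]
gripper_width: 0.18
time_s: 15.1
tcp_pos: [0.6121, -0.1652, 0.0366]
ee_rot: [[-0.993, 0.116, 0.0], [0.116, 0.993, -0.0], [-0.0, 0.0, -1.0]]
wrist_force: [-0.9, -0.6, 0.2]
gripper_width: 0.178
[ 0.61209536 -0.16518335  0.03663666] [0.01724683 0.00103123]
obs 146 205 218 140 171
0.04 [203.35780399 147.17585368] [224.61069928 170.87629568]
0.046 [201.43288014 147.63457269] [222.7725228  171.38615716]
0.05 [200.14571839 147.94128876] [221.5434623  171.72708739]
0.053 [199.17830249 148.17180193] [220.61976466 171.983324  ]
0.056 [198.20912879 148.4027244 ] [219.6944317  172.24002397]
```

```bash
python3 -m jog '{"delta_pos":[[0.5,0,0],[0.5,-0.1,0],[0,0,0]],"rot":[[0,0,0],[0,0,0],[0,0,0]],"grip":[18,18,18]}'
python3 -m jog '{"delta_pos":[[0.5,0,0],[0.5,-0.1,0],[0,0,0]],"rot":[[0,0,0],[0,0,0],[0,0,0]],"grip":[18,18,18]}'
```

```text
time_s: 15.45
tcp_pos: [0.613, -0.1653, 0.0366]
ee_rot: [[-0.993, 0.116, 0.0], [0.116, 0.993, 0.0], [-0.0, 0.0, -1.0]]
wrist_force: [-1.2, -0.6, 1.1]
gripper_width: 0.177
time_s: 15.7
tcp_pos: [0.6141, -0.1654, 0.0367]
ee_rot: [[-0.993, 0.116, 0.0], [0.116, 0.993, -0.0], [-0.0, 0.0, -1.0]]
wrist_force: [-0.6, 0.9, 0.9]
gripper_width: 0.184
```

```bash
python3 -m jog '{"delta_pos":[[0.5,0,0],[0.5,-0.1,0],[0,0,0]],"rot":[[0,0,0],[0,0,0],[0,0,0]],"grip":[18,18,18]}'
python3 -m jog '{"delta_pos":[[0.5,0,0],[0.5,-0.1,0],[0,0,0]],"rot":[[0,0,0],[0,0,0],[0,0,0]],"grip":[18,18,18]}'
```

```text
time_s: 15.95
tcp_pos: [0.6144, -0.1654, 0.0366]
ee_rot: [[-0.993, 0.116, -0.001], [0.116, 0.993, 0.0], [0.001, 0.0, -1.0]]
wrist_force: [-3.0, 1.0, 1.3]
gripper_width: 0.179
time_s: 16.2
tcp_pos: [0.6145, -0.1654, 0.0365]
ee_rot: [[-0.993, 0.116, -0.003], [0.116, 0.993, 0.0], [0.003, -0.0, -1.0]]
wrist_force: [-5.0, 2.1, 4.4]
gripper_width: 0.182
```

The TCP has stopped advancing and the force is rising, so it's against the stop. I'll back straight off, raise, move clear and inspect.

```bash
python3 -m jog '{"delta_pos":[[-3,0.3,0],[-10,1,0],[-20,2,0],[-30,3,0],[-30,3,15],[-10,1,35],[0,0,35],[0,0,35],[-20,0,20],[0,0,0]],"rot":[[0,0,0],[0,0,0],[0,0,0],[0,0,0],[0,0,0],[0,0,0],[0,0,0],[0,0,0],[0,0,0],[0,0,0]],"grip":[18,18,18,18,18,18,18,18,18,18]}'
python3 -m jog '{"delta_pos":[[-5,-40,0],[-5,-40,0],[-5,-40,0],[-5,-40,0],[-5,-40,0],[0,0,0]],"rot":[[0,0,0],[0,0,0],[0,0,0],[0,0,0],[0,0,0],[0,0,0]],"grip":[18,18,18,18,18,18]}'
python3 - <<'E'
from h import *
b=cap('scene');c=cap('top')
rs=lambda x,w,h:cv2.resize(x,(w,h),interpolation=cv2.INTER_CUBIC)
im=np.hstack([rs(b['frame'][135:195,180:240],420,420),rs(c['frame'][155:215,290:340],350,420)]);bot=np.hstack([rs(b['frame'][60:270,150:420],231,180),rs(c['frame'],240,180),rs(c['frame'][175:255,160:285],281,180)])
im=np.vstack([im,np.pad(bot,((0,0),(0,770-bot.shape[1]),(0,0)))]);cv2.imwrite('pics/fin.png',im[:,:,::-1])
d=np.load('disp.npy');cs,sn=np.cos(d[2]),np.sin(d[2])
for x in(.05,.056):
  w=lambda u,v,z:np.array([d[0]+cs*u-sn*v,d[1]+sn*u+cs*v,z])
  print(x,'top view rear top edge',((np.array(proj(c,w(x-.03,0,.054)))-[290,155])*7+[420,0]).round(),'hood front edge',((np.array(proj(c,w(.03,0,.065)))-[290,155])*7+[420,0]).round(),'scene rear top/bottom',((np.array(proj(b,w(x-.03,0,.054)))-[180,135])*7).round(),((np.array(proj(b,w(x-.03,0,.008)))-[180,135])*7).round())
E
```

```text
time_s: 17.03
tcp_pos: [0.495, -0.1556, 0.1825]
ee_rot: [[-0.993, 0.115, 0.013], [0.115, 0.993, -0.001], [-0.013, 0.001, -1.0]]
wrist_force: [0.4, -0.3, -0.1]
gripper_width: 0.183
time_s: 17.53
tcp_pos: [0.4678, -0.3613, 0.1755]
ee_rot: [[-0.993, 0.121, 0.002], [0.121, 0.993, -0.002], [-0.002, -0.002, -1.0]]
wrist_force: [1.2, 0.1, 0.3]
gripper_width: 0.184
0.05 top view rear top edge [614. 349.] hood front edge [619. 322.] scene rear top/bottom [279. 110.] [286. 202.]
0.056 top view rear top edge [615. 335.] hood front edge [619. 322.] scene rear top/bottom [266. 113.] [273. 205.]
```

View pics/fin.png

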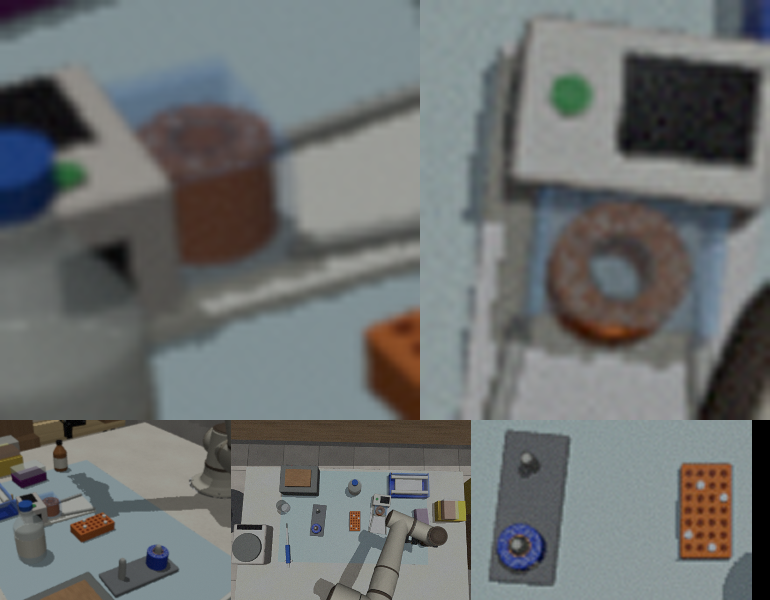

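Both views put the roll at home. In the top view the ring centre is at about (620,268), against a predicted row of 269 at home and about 283 if it were 6 mm short. It stands upright with a sliver poking out of the hood. The stand with the blue roll and the rack haven't moved.

```bash
python3 -c "
from h import *
s=r.sense();print(s['time_s'],s['wrist_force']);print(finish_job())"
```

```text
17.6333 [0.21159301 0.85388594 0.10710566]
the job is handed in; nothing more can be done
None
```

The orange roll is loaded: it stands upright under the hood, home against the stop, and I let go of it before handing in at 17.6 s. I lifted it straight off its spindle, set it down on the open deck at about 3 N of contact, released it, then pushed it in with the nearly closed fingers.

**Final checks:**
- **At the stop:** the arm stopped advancing as the push force rose to about 5 N. The top view agrees with the home position to about 1 mm, within the cameras' 2 mm calibration. The scene view agrees less tightly, to about 1 px after allowing for an offset it showed earlier.
- **Nothing disturbed:** the blue roll is on its spindle, and in the last picture the stand, rack and other bystanders look unmoved. I checked those by eye only.
- **Robot clear:** the gripper is away from everything and the wrist force is near zero (under 1 N).

**Disagreements:**
- **Finger length:** the fingers looked about 20–25 mm shorter in the pictures than the stated length. I never settled why, and used heights that were safe either way.
- **Stop position:** the arm stopped about 2 mm further in than I calculated, within calibration error.

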